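# Close up the propagator for the night

## Robot

A 6-joint arm with a two-finger parallel gripper is mounted at the origin on a cart in front of the work surface, level with it; the furniture and walls round the work are solid. World frame = base frame: x ahead of the robot, y to its left, z up, the work surface at z = 0. Lengths are in mm, angles in rad, forces in N, time in s.
With the tool pointing down it reaches from about 150 to 775 mm from the base axis. Payload 6.1 kg.
Tool frame: the origin (TCP) lies at the very end of the fingers, on their centre line; the grasp point (between the pads) lies 19 mm behind it; z points along the fingers, y is the line along which they close (so a half turn about z gives the same grasp; the last joint's range is limited). The gripper opens to 85 mm and grips with 20 to 120 N. Pads are 22 mm wide; open, the fingers measure 114 mm over their backs; the gripper's body (76 mm by 85 mm) begins 54 mm behind the grasp point. The pads swing forward as they close: fully open they stand 13 mm farther back than shut.
Start: joints at [1.238, 0.126, -0.04, 1.405, 0, 1.571], TCP at [171.506, 496.179, 231.295] pointing down, gripper open.
Joint ranges: [-2.72, 2.72], [-0.95, 1.95], [-1.27, 1.35], [-1.78, 2.02], [-1.46, 1.47], [-3.14, 3.14]. Speed limits (rad/s): [2.39, 2.39, 3.01, 3.14, 3.14, 3.14].

## Interface

Orientations are given as a unit quaternion [w, x, y, z].
In Python, from bench import manip gives the robot as it stands.
- The arm moves only by the shell command python3 -m inch 'ROWS' [OPENING] [FORCE]. ROWS is JSON, a list of rows, each a list of 2 entries, a list of its own where there are three numbers: the shift along the tool's x, y, z in cm, then the turn, a rotation vector about the tool's x, y, z in degrees. In form: [[[dx, dy, dz], [ax, ay, az]], ...]. A call has 1 to 8 rows; each row is the pose to reach, as a shift and turn from the pose commanded when the call began, along the tool's axes at that moment; what a row does not reach only later rows make up. A row lasts 1/8 s, in which the tool goes at most 62.5 mm and 10.7 degrees, less where a joint would pass 70% of its speed; a pose out of reach is approached as far as the arm can. A call with a gripper value outside its range is refused whole. OPENING is the gripper's target within -1 to 1 (shut at 1, half-way at 0, fully open at -1), set as the call begins (- or left out, the last holds). The fingers move at their own pace and stop on an object; FORCE is the grip in N (left out, the last holds). Time passes only in rows, so rows that repeat a pose let the fingers close. It gives the time, the measured TCP pose, the force, the opening and the grip force at its end, in the units of the state.
- manip.state(): the state, without advancing time (a new reading comes with each control period).
- manip.grab_frame(name): name is "scene" or "top" or "wrist"; returns a dict with "frame" (384x512x3 uint8, blue, green, red), "depth" (384x512 float32, mm along the optical axis (not along the pixel's ray), 0 where there is no reading), "camera_matrix" (3x3 intrinsics, pixels), "R" (3x3) and "t" (3): a world point X has camera coordinates R X + t. Camera axes: x right, y down, z forward; pixel columns grow to the right and rows downward; lengths in mm; the calibration is good to about 2 mm. A picture is of the moment at which its call begins.
- manip.close_job(): hands the job in; it is judged then, once.
The state is a dict: "clock": time; "q": joint angles; "dq": joint speeds; "tau": joint torques, N m; "tcp_pos": TCP position; "ee_rot": TCP orientation; "wrist_force": force on the tool from outside, world axes, zero at the start; "wrist_torque": the same for the moment, N m; "finger_gap": finger opening in mm; "finger_force": force on a finger pad.
Only numpy, scipy, OpenCV 4.12 (cv2) and the standard library are available. Lean on these libraries where they do the work, as an engineer would, in place of code of your own. Each camera call takes 0.05 s, during which the arm holds its last target. There are 200 camera calls.

## Task

Close up the propagator for the night, just by pushing with your fingertips: swing its hinged cover gently down until it is fully shut, without letting it slam, push the black-knobbed slide bolt on its front fully across so that its rod locks the cover, and push the green vent shutter on the cover fully shut. Nothing needs picking up: leave the pot, dibber, secateurs and marker beside it where they are.

Things in the scene. Friction and masses are not known exactly. Their poses are not given: they have to be found in the camera images.
- propagator: Bench-top propagator, fixed to the bench: a clear-walled case in an aluminium frame on a black base tray, 210 deep (x) by 320 wide (y) by 120 high under the cover (132 with the cover shut). Origin at the centre of its underside; x points to its back (hinge side), y to its left as the robot sees it, z up. Six sown pots stand fixed inside, below the rim.
- cover (a joint): Hinged clear cover with an aluminium frame (12 thick, 0.28 to 0.44 kg), hinged along the top back edge of the case. Angle in rad: 0 is shut (lying level on the case), positive is open with the front edge raised; travel 1.25. Stiff friction hinges hold it wherever it is left; about 2 to 4 N pushed square on the front rail moves it. It starts standing open.
- cover_hinge (a point): Point on the hinge line of the cover, at mid width: propagator frame x +105, y 0, z 120.
- cover_rail (a point): Middle of the 30 wide front rail of the cover, on its outer (upper) face, 200 from the hinge along the cover and 12 above the cover's hinge plane; the cover's front edge lies 15 further out. Push here, from behind and above, and follow the arc down. With the cover shut it is at propagator x -95, y 0, z 132. Its frame turns with the cover: x points along the cover toward the hinge, z out of the outer face.
- vent (a joint): Green shutter of the vent on the cover (plate 98 by 66, 3 thick, lying on the outer face of the cover between runners), sliding along the cover's width. Opening in m: 0 is shut (against the stop on the left, +y of the propagator), 0.045 fully open (shutter to the right, -y). Rubs with about 1.5 N and stays where it is left.
- vent_ridge (a point): Top centre of the finger ridge that stands on the green shutter: 70 long (propagator x), 8 thick (y), 16 high above the plate. With the cover shut its top is at propagator x 0, y 0 less the opening, z about 152 and the plate's top at 136; the runners beside the plate reach z 139. The vent shuts when the ridge is pushed to propagator +y.
- bolt (a joint): Steel slide bolt on the front of the case, along the width. Travel in m: 0 drawn back, 0.035 fully across. It moves to the right (-y of the propagator) and its 8 thick rod then passes through the hole in the staple plate that hangs from the front of the cover; the rod meets the plate at about 0.014 if the cover is not quite shut, and a bolt pushed across early keeps the cover from shutting. Rubs with about 1.5 N and stays where it is left.
- bolt_knob (a point): Centre of the bolt's black knob (18 across, 16 long), which stands out to the front of the case: propagator x -148, y +50 less the bolt's travel, z 98. Its arm (8 thick) runs back to the rod; straps and plate of the bolt reach 20 ahead of the front wall (to propagator x -125), so there is room for a fingertip beside the knob. Push it toward propagator -y from its +y side.
- terracotta_pot: Small terracotta pot, 60 across and 54 high, standing on the bench to the front left of the propagator; origin at the centre of its underside. Leave it alone.
- dibber: Wooden dibber, 248 long and 30 thick, lying to the right of the propagator; origin at the middle of its underside, long axis y. Leave it alone.
- secateurs: Red-handled secateurs, 203 long, lying in front of the right half of the propagator; origin at the middle of the underside, long axis y. Leave them alone.
- marker: White marker pen, 135 long and 17 thick, lying to the left of the propagator; origin at the middle of its underside, long axis y. Leave it alone.

How it is judged:
By the outcome, as a careful person would: the job done as asked, in the order asked, and still so for the second after the job is handed in, with the robot touching nothing.
It also fails if it takes over 51 s, if anything falls off the work surface, if the arm or the gripper's body presses on something with over 40 N, if the wrist force passes 120 N, or if a joint passes its speed limit or range.

## Working session

There is one attempt and no reset: what is moved stays moved. The work goes in short steps, Python scripts to look and compute and a shell command to move; the robot and the scene stay as the last step left them, time stands still between calls to the robot, and variables do not carry over. Pictures are saved under pics/ and viewed, at most 10 in all, crops included, and the job is handed in when it is done.

```bash
mkdir -p pics; ls
cat > h.py <<'E'
import numpy as np, cv2
from bench import manip
def pts(f):
    d=f["depth"];K=np.array(f["camera_matrix"]);v,u=np.indices(d.shape)
    c=np.stack([(u-K[0,2])/K[0,0]*d,(v-K[1,2])/K[1,1]*d,d],-1)
    return (c-np.array(f["t"]))@np.array(f["R"])
E
python3 - <<'E'
from h import *
import pickle
fs={n:manip.grab_frame(n) for n in("scene","top")}
pickle.dump(fs,open("f0.pkl","wb"))
im=np.hstack([cv2.resize(fs[n]["frame"],(400,300)) for n in fs]);
im=np.vstack([cv2.resize(fs["top"]["frame"],(760,570))]);cv2.imwrite("pics/top.png",im)
cv2.imwrite("pics/scene.png",cv2.resize(fs["scene"]["frame"],(760,570)))
print(manip.state())
for n in fs: print(n,fs[n]["R"],fs[n]["t"],fs[n]["camera_matrix"])
E
```

```text
pics
{'clock': 0.1, 'q': array([ 1.23800615e+00,  1.26345306e-01, -4.04965940e-02,  1.40536945e+00,
        3.42458952e-05,  1.57079736e+00]), 'dq': array([ 1.02605178e-04, -1.25691288e-03,  1.96307749e-03, -1.24279230e-03,
        6.05429764e-04, -7.22207750e-05]), 'tau': array([ 5.44139893e-04, -4.36907566e+01,  3.53606343e+01,  1.36150693e-02,
        1.20563527e-04,  1.39064994e-06]), 'tcp_pos': array([171.38426629, 495.86940651, 230.59764604]), 'ee_rot': array([-1.34070273e-04,  1.65628792e-01,  9.86187914e-01, -6.94905051e-04]), 'wrist_force': array([4.69971150e-04, 2.59715821e-02, 6.62116656e-01]), 'wrist_torque': array([ 0.03177298, -0.00956498, -0.02341858]), 'finger_force': 0.0, 'finger_gap': 85.60574108819304}
scene [[-0.99969341 -0.0091312   0.02301546]
 [-0.02470474  0.4302648  -0.9023646 ]
 [-0.00166307 -0.90265654 -0.43035847]] [568.02489879 178.39467507 896.36292071] [[413.10152685   0.         259.20978547]
 [  0.         413.10152685 188.30251674]
 [  0.           0.           1.        ]]
top [[ 0.02426839 -0.99930987 -0.02812186]
 [-0.99783243 -0.02249217 -0.06184296]
 [ 0.06116776  0.02956173 -0.99768964]] [-144.37756044  561.26513848 1008.70122201] [[396.13364652   0.         257.29109553]
 [  0.         396.13364652 192.29002183]
 [  0.           0.           1.        ]]
```

View pics/top.png

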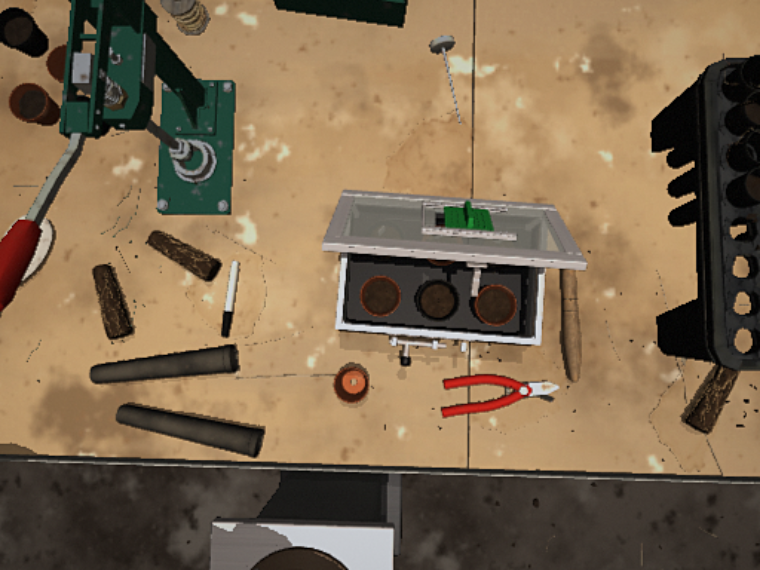

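View pics/scene.png

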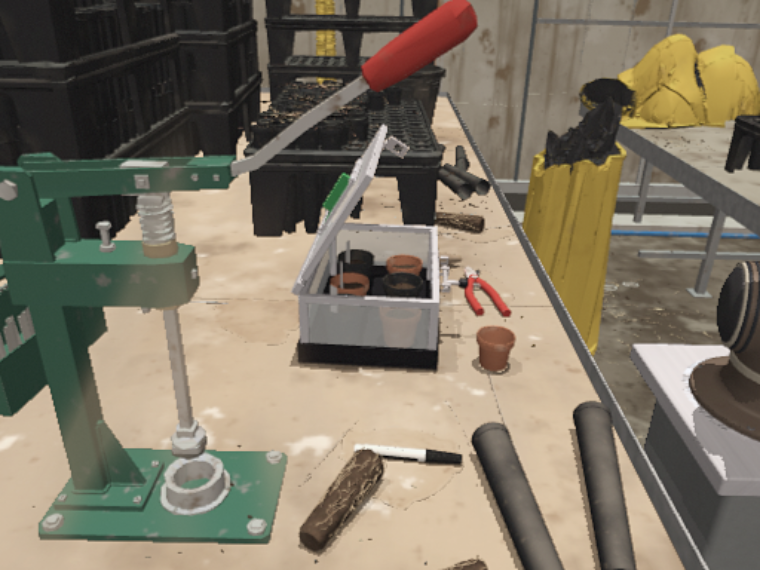

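The top view shows the propagator with its cover standing open (rail from (325,245) to (585,262)), the green vent at (467,217) and the knob at (405,360). The pot is at (351,382), the secateurs at (500,395), the dibber at (570,325) and the marker at (230,298).

Run:
```python
from h import *
import pickle
fs=pickle.load(open("f0.pkl","rb"));f=fs["top"];s=760/512
R=np.array(f["R"]);t=np.array(f["t"]);K=f["camera_matrix"]
def ray(u,v,z):
    d=R.T@np.linalg.inv(K)@[u/s,v/s,1];o=-R.T@t;return o+d*(z-o[2])/d[2]
for n,u,v,z in [("rimFL",336,330,120),("rimFR",541,343,120),("knob",405,361,98),("pot",351,382,54),("sec tip",557,388,10),("sec handle",443,384,10),("sec2",443,412,10)]:
    print(n,ray(u,v,z).round(1))
P=pts(f);z=P[...,2]
u,v=np.meshgrid(np.arange(512)*s,np.arange(384)*s)
m=(abs(z-120)<5)&(u>325)&(u<560)&(v>315)&(v<352)
A=P[m];print("front rim",m.sum(),cv2.fitLine(A[:,:2].astype(np.float32),cv2.DIST_HUBER,0,.01,.01).ravel(),A.min(0),A.max(0))
r=cv2.minAreaRect(A[:,:2].astype(np.float32));print(r,cv2.boxPoints(r))
roi=(u>315)&(u<595)&(v>185)&(v<275)&(z>150)
C=P[roi];print("cover pts",len(C),C.min(0),C.max(0))
hsv=cv2.cvtColor(f["frame"],cv2.COLOR_BGR2HSV)
al=roi&(hsv[...,1]<60)&(hsv[...,2]>120)
C=P[al];c=np.median(C,0)
for _ in range(5):
    n=np.linalg.svd(C-C.mean(0),full_matrices=False)[2][2];c=C.mean(0);e=abs((C-c)@n);C=C[e<max(4,2*np.median(e))]
n*=np.sign(n[2]);print("plane",c,n,len(C),"angle",np.arccos(n[2]))
g=roi&(hsv[...,0]>45)&(hsv[...,0]<80)&(hsv[...,1]>120);G=P[g];print("green",len(G),G.mean(0),G.min(0),G.max(0), ((G-c)@n).min(),((G-c)@n).max())
for p in [(325,247),(585,265),(455,253),(341,192),(552,207)]:
    print(p,P[int(p[1]/s),int(p[0]/s)])
cv2.imwrite("pics/crop.png",cv2.resize(f["frame"][120:290,205:405],(800,600),interpolation=cv2.INTER_CUBIC))
```

```text
rimFL [486.9 -64.4 120. ]
rimFR [ 474.7 -381.8  120. ]
knob [ 440.2 -173.2   98. ]
pot [400.3 -84.9  54. ]
sec tip [ 395.1 -436.1   10. ]
sec handle [ 396.6 -240.7   10. ]
sec2 [ 348.8 -241.6   10. ]
front rim 687 [ 4.7904585e-02  9.9885190e-01  4.8595605e+02 -2.2321635e+02] [ 472.19427398 -383.49893743  115.0088624 ] [516.08618805 -62.83717604 123.58659462]
((490.4333190917969, -223.57559204101562), (43.609378814697266, 320.986572265625), 1.3761823177337646) [[ 464.78043   -63.652275]
 [ 472.4894   -384.54626 ]
 [ 516.0862   -383.4989  ]
 [ 508.37723   -62.60492 ]]
cover pts 6390 [ 501.85236893 -395.68731825  150.1417669 ] [ 691.89025191  -63.46400817 1037.02088887]
plane [ 612.90934555 -232.59270483  270.23727641] [ 0.85586537 -0.0466461   0.51509087] 2519 angle 1.0296826593494313
green 438 [ 649.88658854 -253.60639246  221.86580907] [ 501.85236893 -287.62849626  174.70372513] [ 675.59005937 -161.472805   1037.02088887] 2.6785365877338396 296.59595532037184
(325, 247) [594.00368813 -65.4955088  306.49834468]
(585, 265) [ 578.27019613 -389.192106    309.20670849]
(455, 253) [ 589.44289762 -228.4941251   310.61097443]
(341, 192) [732.43978571 -51.34671843  -1.61428401]
(552, 207) [ 684.21629175 -390.60065482  138.17423569]
```

View pics/crop.png

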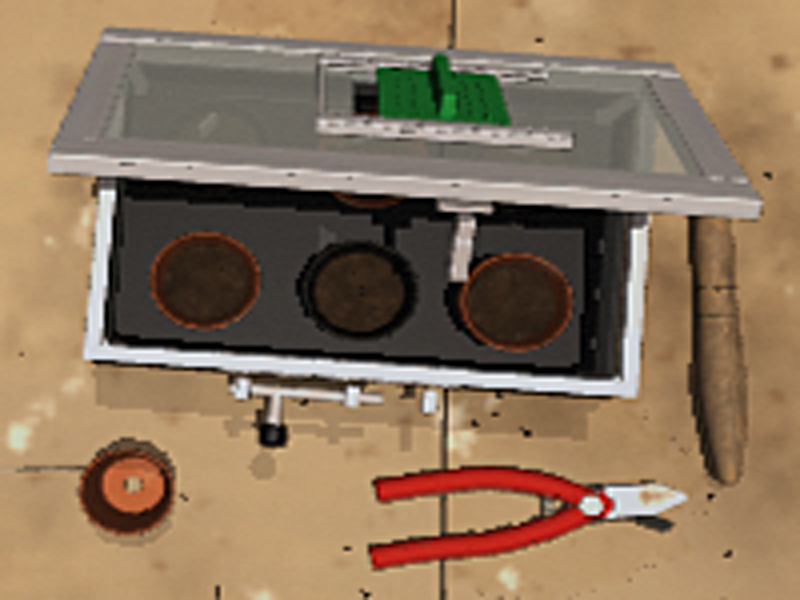

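```bash
cat >> h.py <<'E'
from scipy.spatial.transform import Rotation as Ro
YAW=-0.049; O=np.array([586.,-228,0]); RP=Ro.from_euler("z",YAW).as_matrix()
def tool(s): w=s["ee_rot"]; return Ro.from_quat([w[1],w[2],w[3],w[0]])
GOAL=Ro.from_matrix(RP@np.diag([-1.,1,-1]))
def go(p,R=GOAL):   # goal in propagator frame -> shift cm, turn deg in tool axes
    s=manip.state();T=tool(s)
    print("t",round(s["clock"],2),"prop",(RP.T@(s["tcp_pos"]-O)).round(1),"F",s["wrist_force"].round(1))
    if p is not None: print("shift",(T.inv().apply(O+RP@np.array(p)-s["tcp_pos"])/10).round(2),"turn",np.degrees((T.inv()*R).as_rotvec()).round(1))
E
python3 -m inch '[[[-33,-25,-15],[0,0,-16.3]],[[-33,-25,-15],[0,0,-16.3]],[[-33,-25,-15],[0,0,-16.3]],[[-33,-25,-15],[0,0,-16.3]],[[-33,-25,-15],[0,0,-16.3]],[[-33,-25,-15],[0,0,-16.3]],[[-33,-25,-15],[0,0,-16.3]],[[-33,-25,-15],[0,0,-16.3]]]' 1 20
python3 -c "
from h import *
go([75,0,350])"
```

```text
clock: 1.1
tcp_pos: [403.6, 149.3, 382.1]
ee_rot: [0.001, 0.027, 1.0, 0.0]
wrist_force: [0.0, 0.2, 0.1]
finger_gap: 0.3
finger_force: 0.0
t 1.1 prop [-200.7  367.9  382.1] F [0.  0.2 0.1]
shift [-27.77 -36.64   3.25] turn [ 0.   0.1 -0.3]
```

```bash
python3 -m inch '[[[-27,-36.6,2],[0,0,0]],[[-27,-36.6,2],[0,0,0]],[[-27,-36.6,2],[0,0,0]],[[-27,-36.6,2],[0,0,0]],[[-27,-36.6,2],[0,0,0]],[[-27,-36.6,2],[0,0,0]],[[-27,-36.6,2],[0,0,0]],[[-27,-36.6,2],[0,0,0]]]'
python3 -c "
from h import *
go([55,0,300]);print(manip.state()['q'])"
```

```text
clock: 2.1
tcp_pos: [655.5, -228.6, 357.0]
ee_rot: [-0.002, 0.025, 1.0, 0.001]
wrist_force: [0.5, 0.7, -0.3]
finger_gap: 0.1
finger_force: 0.0
t 2.1 prop [ 69.4   2.8 357. ] F [ 0.5  0.7 -0.3]
shift [ 1.41 -0.29  5.71] turn [ 0.1 -0.3 -0.1]
[-3.35581507e-01  5.77971719e-01  8.84093593e-01  1.88213374e+00
 -4.08623685e-05 -2.85555407e-01]
```

```bash
python3 -m inch '[[[0,-0.3,3],[0,0,0]],[[1,-0.3,5.8],[0,0,0]],[[2.4,-0.3,5.8],[0,0,0]],[[2.9,-0.3,5.8],[0,0,0]],[[3.4,-0.3,5.8],[0,0,0]]]'
python3 -c "
from h import *
go([23,0,298]);go([1,0,284]);go([-22,0,265]);
cv2.imwrite('pics/s2.png',manip.grab_frame('scene')['frame'][50:270,150:350].repeat(2,0).repeat(2,1))"
```

```text
clock: 2.72
tcp_pos: [619.8, -227.3, 303.6]
ee_rot: [0.0, 0.024, 1.0, -0.0]
wrist_force: [0.6, -0.2, 0.1]
finger_gap: -0.1
finger_force: 0.0
t 2.73 prop [ 33.8   2.4 303.6] F [ 0.6 -0.2  0.1]
shift [ 1.08 -0.24  0.55] turn [-0.   0.   0.1]
t 2.73 prop [ 33.8   2.4 303.6] F [ 0.6 -0.2  0.1]
shift [ 3.28 -0.23  1.95] turn [-0.   0.   0.1]
t 2.73 prop [ 33.8   2.4 303.6] F [ 0.6 -0.2  0.1]
shift [ 5.58 -0.23  3.85] turn [-0.   0.   0.1]
```

View pics/s2.png

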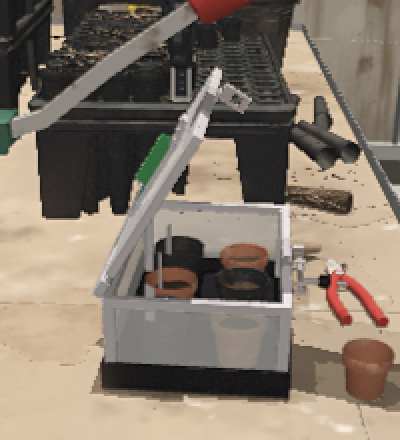

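The fingertips, at (180,85), stand behind the open cover's rail, clear of everything. Starting the push along the arc.

```bash
python3 -m inch '[[[0.6,-0.2,0.3],[0,0,0]],[[1.2,-0.2,0.7],[0,0,0]],[[1.9,-0.2,1.1],[0,0,0]],[[2.6,-0.2,1.5],[0,0,0]],[[3.3,-0.2,2.0],[0,0,0]],[[4.0,-0.2,2.5],[0,0,0]],[[4.7,-0.2,3.1],[0,0,0]],[[5.4,-0.2,3.7],[0,0,0]]]'
python3 -c "
from h import *
go([-22,0,265]);go([-42,0,243]);go([-59,0,218])"
```

```text
clock: 3.78
tcp_pos: [565.0, -227.1, 266.0]
ee_rot: [-0.0, 0.024, 1.0, 0.0]
wrist_force: [1.1, 1.3, 1.2]
finger_gap: 0.3
finger_force: 1.0
t 3.77 prop [-2.10e+01 -1.00e-01  2.66e+02] F [1.1 1.3 1.2]
shift [0.1  0.01 0.1 ] turn [ 0. -0.  0.]
t 3.77 prop [-2.10e+01 -1.00e-01  2.66e+02] F [1.1 1.3 1.2]
shift [2.1  0.02 2.3 ] turn [ 0. -0.  0.]
t 3.77 prop [-2.10e+01 -1.00e-01  2.66e+02] F [1.1 1.3 1.2]
shift [3.8  0.02 4.8 ] turn [ 0. -0.  0.]
```

```bash
python3 -m inch '[[[0.6,0,0.5],[0,0,0]],[[1.1,0,1.1],[0,0,0]],[[1.65,0,1.75],[0,0,0]],[[2.15,0,2.35],[0,0,0]],[[2.65,0,3.0],[0,0,0]],[[3.1,0,3.7],[0,0,0]],[[3.5,0,4.4],[0,0,0]],[[3.9,0,5.1],[0,0,0]]]'
python3 -c "
from h import *
go([-71,0,191]);go([-78,0,171.5]);go([-84,0,132])
cv2.imwrite('pics/s3.png',manip.grab_frame('scene')['frame'][50:270,150:350].repeat(2,0).repeat(2,1))"
```

```text
clock: 4.78
tcp_pos: [526.3, -225.4, 214.7]
ee_rot: [-0.0, 0.024, 1.0, -0.0]
wrist_force: [-0.3, 0.7, 1.3]
finger_gap: 0.0
finger_force: 0.8
t 4.78 prop [-59.8  -0.4 214.7] F [-0.3  0.7  1.3]
shift [1.12 0.04 2.38] turn [-0. -0.  0.]
t 4.78 prop [-59.8  -0.4 214.7] F [-0.3  0.7  1.3]
shift [1.82 0.04 4.33] turn [-0. -0.  0.]
t 4.78 prop [-59.8  -0.4 214.7] F [-0.3  0.7  1.3]
shift [2.42 0.04 8.28] turn [-0. -0.  0.]
```

View pics/s3.png

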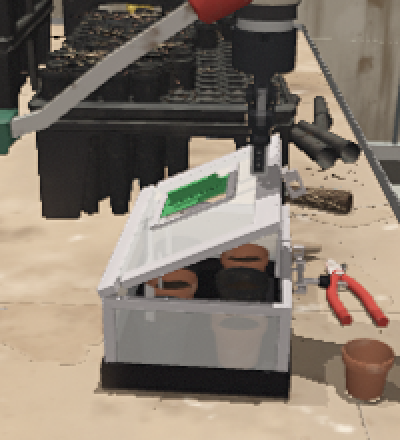

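The cover is following the fingertips, at (260,165), down and is now about 0.43 rad open.

```bash
python3 -m inch '[[[0.4,0,0.7],[0,0,0]],[[0.7,0,1.4],[0,0,0]],[[1.0,0,2.1],[0,0,0]],[[1.3,0,2.8],[0,0,0]],[[1.55,0,3.5],[0,0,0]],[[1.8,0,4.2],[0,0,0]],[[2.0,0,4.8],[0,0,0]],[[2.1,0,5.3],[0,0,0]]]'
python3 -m inch '[[[0.05,0,0.5],[0,0,0]],[[0.1,0,0.9],[0,0,0]],[[0.15,0,1.3],[0,0,0]],[[0.2,0,1.6],[0,0,0]],[[0.25,0,1.9],[0,0,0]],[[0.3,0,2.1],[0,0,0]],[[0.3,0,2.3],[0,0,0]],[[0.3,0,2.4],[0,0,0]]]'
python3 -c "
from h import *
go([-84,0,132])"
```

```text
clock: 5.82
tcp_pos: [505.4, -224.4, 161.9]
ee_rot: [-0.0, 0.024, 1.0, -0.0]
wrist_force: [0.1, -0.2, 1.6]
finger_gap: -0.1
finger_force: 0.7
clock: 6.82
tcp_pos: [502.7, -224.2, 138.2]
ee_rot: [-0.0, 0.024, 1.0, 0.0]
wrist_force: [-0.9, 0.0, 1.7]
finger_gap: 0.3
finger_force: 0.6
t 6.83 prop [-83.4  -0.3 138.2] F [-0.9  0.   1.7]
shift [0.06 0.03 0.62] turn [ 0. -0.  0.]
```

```bash
python3 -m inch '[[[0.05,0,0.15],[0,0,0]],[[0.05,0,0.3],[0,0,0]],[[0.05,0,0.45],[0,0,0]],[[0.05,0,0.6],[0,0,0]],[[0.05,0,0.7],[0,0,0]],[[0.05,0,0.8],[0,0,0]],[[0.05,0,0.9],[0,0,0]],[[0.05,0,0.9],[0,0,0]]]'
python3 -c "
from h import *
go([-84,0,132])"
```

```text
clock: 7.82
tcp_pos: [502.2, -224.2, 131.8]
ee_rot: [0.001, 0.024, 1.0, -0.0]
wrist_force: [-5.2, 2.8, 16.6]
finger_gap: -0.3
finger_force: 8.4
t 7.83 prop [-83.9  -0.4 131.8] F [-5.2  2.8 16.6]
shift [ 0.01  0.04 -0.02] turn [-0.1  0.1  0. ]
```

The cover is shut, with the fingertips at z 131.8. Next is the bolt.

```bash
python3 -m inch '[[[0,0,-4],[0,0,0]],[[6.6,9,-4],[0,0,0]],[[6.6,9,-4],[0,0,0]],[[6.6,9,-4],[0,0,0]],[[6.6,9,0],[0,0,0]],[[6.6,9,3.4],[0,0,0]],[[6.6,9,3.4],[0,0,0]]]'
python3 - <<'E'
from h import *
go([-150,50+23.5,95])
f=manip.grab_frame("top")
cv2.imwrite("pics/t4.png",cv2.resize(f["frame"][120:290,205:405],(800,600),interpolation=cv2.INTER_CUBIC))
E
```

```text
clock: 8.7
tcp_pos: [439.1, -131.1, 93.0]
ee_rot: [-0.002, 0.024, 1.0, 0.001]
wrist_force: [-0.7, 0.8, 0.5]
finger_gap: 0.5
finger_force: 0.0
t 8.7 prop [-151.5   89.6   93. ] F [-0.7  0.8  0.5]
shift [-0.15 -1.61 -0.2 ] turn [ 0.1 -0.3  0. ]
```

View pics/t4.png

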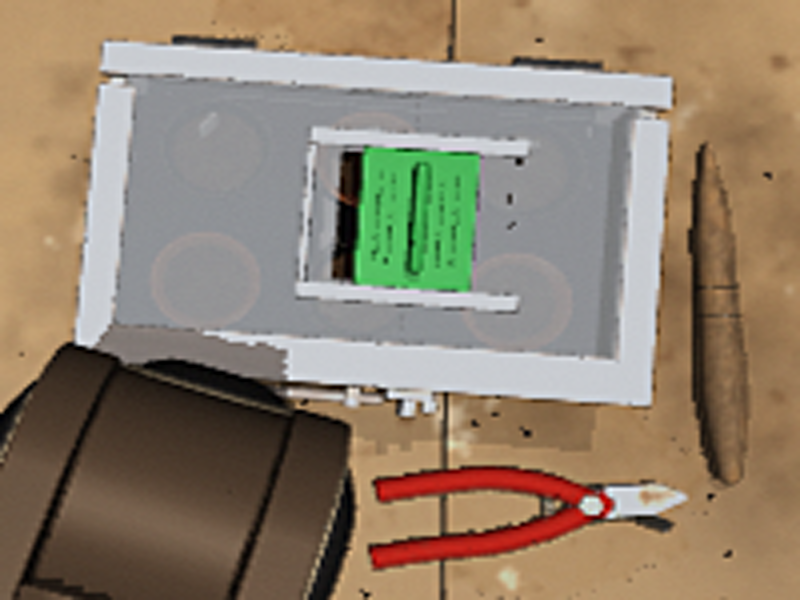

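The cover lies level on the case. The vent ridge is at (417,220) and the staple and rod at (410,402). Pushing the bolt.

```bash
python3 -m inch '[[[0,-1.2,0],[0,0,0]],[[0,-1.8,0],[0,0,0]],[[0,-2.4,0],[0,0,0]],[[0,-3.0,0],[0,0,0]],[[0,-3.6,0],[0,0,0]],[[0,-4.2,0],[0,0,0]],[[0,-4.7,0],[0,0,0]],[[0,-4.9,0],[0,0,0]]]'
python3 -c "
from h import *
go([-151,38.5,93])"
```

```text
clock: 9.75
tcp_pos: [438.4, -180.4, 95.5]
ee_rot: [0.0, 0.024, 1.0, -0.0]
wrist_force: [2.1, 1.1, 3.3]
finger_gap: 0.2
finger_force: 1.9
t 9.75 prop [-149.7   40.3   95.5] F [2.1 1.1 3.3]
shift [ 0.13 -0.18  0.25] turn [-0.  0.  0.]
```

```bash
python3 -m inch '[[[0,-0.2,0],[0,0,0]],[[0,-0.4,0],[0,0,0]],[[0,-0.6,0],[0,0,0]],[[0,-0.8,0],[0,0,0]],[[0,-0.9,0],[0,0,0]],[[0,-0.9,0],[0,0,0]]]'
python3 -c "
from h import *
go([-151,38.5,93])"
```

```text
clock: 10.5
tcp_pos: [437.9, -184.8, 95.3]
ee_rot: [0.001, 0.023, 1.0, 0.005]
wrist_force: [3.2, 18.4, 8.8]
finger_gap: 0.0
finger_force: 10.2
t 10.5 prop [-150.    35.9   95.3] F [ 3.2 18.4  8.8]
shift [0.1  0.25 0.23] turn [0.6 0.  0.2]
```

The bolt met its stop at the end of its travel. Now the vent.

```bash
python3 -m inch '[[[0,2,0],[0,0,0]],[[0,2,-5],[0,0,0]],[[0,1,-9],[0,0,0]],[[-15,-11,-9],[0,0,0]],[[-15,-11,-9],[0,0,0]],[[-15,-11,-9],[0,0,0]],[[-15,-11,-9],[0,0,0]],[[-15,-11,-9],[0,0,0]]]'
python3 -c "
from h import *
go([0,-76,143])
f=manip.grab_frame('top');P=pts(f)
hsv=cv2.cvtColor(f['frame'],cv2.COLOR_BGR2HSV)
g=(hsv[...,0]>45)&(hsv[...,0]<80)&(hsv[...,1]>120);q=(P[g]-O)@RP;q=q[(abs(q[:,0])<80)&(abs(q[:,1])<150)&(q[:,2]<160)&(q[:,2]>120)]
print(len(q),np.percentile(q,[1,50,99],0)); r=q[q[:,2]>146];print(len(r),r.mean(0) if len(r) else '')"
```

```text
clock: 11.5
tcp_pos: [581.4, -306.1, 183.5]
ee_rot: [-0.002, 0.024, 1.0, 0.001]
wrist_force: [0.3, 0.9, 0.4]
finger_gap: -0.1
finger_force: 0.0
t 11.5 prop [ -0.7 -78.2 183.5] F [0.3 0.9 0.4]
shift [-0.09  0.22  4.05] turn [ 0.1 -0.2  0. ]
949 [[-43.70882354 -53.70506796 131.4822318 ]
 [ -6.26732243 -18.93497138 135.49453685]
 [ 43.18312783   8.52955577 152.18756985]]
110 [ -0.82816596 -23.56249161 150.49651202]
```

```bash
python3 -m inch '[[[0,0,3],[0,0,0]],[[0,0,4],[0,0,0]],[[0,0.6,4],[0,0,0]],[[0,1.2,4],[0,0,0]],[[0,1.8,4],[0,0,0]],[[0,2.4,4],[0,0,0]],[[0,3.0,4],[0,0,0]],[[0,3.6,4],[0,0,0]]]'
python3 -c "
from h import *
go([0,-18,143])"
```

```text
clock: 12.55
tcp_pos: [584.1, -269.8, 145.3]
ee_rot: [-0.0, 0.024, 1.0, 0.0]
wrist_force: [-0.3, 0.2, 0.3]
finger_gap: -0.2
finger_force: 0.0
t 12.55 prop [  0.2 -41.8 145.3] F [-0.3  0.2  0.3]
shift [0.01 2.38 0.23] turn [ 0. -0.  0.]
```

```bash
python3 -m inch '[[[0,0.4,0.1],[0,0,0]],[[0,0.8,0.2],[0,0,0]],[[0,1.2,0.2],[0,0,0]],[[0,1.6,0.2],[0,0,0]],[[0,2.0,0.2],[0,0,0]],[[0,2.3,0.2],[0,0,0]],[[0,2.5,0.2],[0,0,0]],[[0,2.6,0.2],[0,0,0]]]'
python3 -c "
from h import *
go([0,-18,143])"
```

```text
clock: 13.55
tcp_pos: [585.4, -244.1, 143.3]
ee_rot: [0.0, 0.024, 1.0, -0.0]
wrist_force: [0.7, -1.3, 2.9]
finger_gap: 0.3
finger_force: 1.2
t 13.55 prop [ 1.000e-01 -1.610e+01  1.433e+02] F [ 0.7 -1.3  2.9]
shift [ 0.01 -0.19  0.03] turn [0. 0. 0.]
```

```bash
python3 -m inch '[[[0,0.2,0],[0,0,0]],[[0,0.4,0],[0,0,0]],[[0,0.6,0],[0,0,0]],[[0,0.7,0],[0,0,0]],[[0,0.7,0],[0,0,0]]]'
python3 -c "
from h import *
go([0,-18,143])"
```

```text
clock: 14.18
tcp_pos: [585.5, -241.1, 143.5]
ee_rot: [-0.0, 0.025, 1.0, -0.004]
wrist_force: [0.7, -15.4, 1.2]
finger_gap: 0.2
finger_force: 6.9
t 14.18 prop [  0.2 -13.2 143.5] F [  0.7 -15.4   1.2]
shift [ 0.01 -0.48  0.05] turn [-0.5  0.  -0.1]
```

```bash
python3 -m inch '[[[0,-2,0],[0,0,0]],[[0,-2,-5],[0,0,0]],[[0,-2,-10],[0,0,0]],[[0,-2,-15],[0,0,0]],[[10,15,-18],[0,0,0]],[[20,30,-18],[0,0,0]],[[20,30,-18],[0,0,0]],[[20,30,-18],[0,0,0]]]'
python3 -m inch '[[[5,15,0],[0,0,0]],[[5,15,0],[0,0,0]],[[5,15,0],[0,0,0]],[[5,15,0],[0,0,0]],[[5,15,0],[0,0,0]]]'
python3 - <<'E'
from h import *
f=manip.grab_frame("top")
cv2.imwrite("pics/t5.png",cv2.resize(f["frame"][120:290,205:405],(800,600),interpolation=cv2.INTER_CUBIC))
P=(pts(f)-O)@RP;hsv=cv2.cvtColor(f['frame'],cv2.COLOR_BGR2HSV)
g=(hsv[...,0]>45)&(hsv[...,0]<80)&(hsv[...,1]>120);q=P[g];q=q[(abs(q[:,0])<80)&(abs(q[:,1])<150)&(q[:,2]<160)&(q[:,2]>120)]
print("green y range",np.percentile(q,[1,99],0)); r=q[q[:,2]>146];print(r.mean(0))
m=(P[...,2]>85)&(P[...,2]<112)&(abs(P[...,0]+148)<12)&(abs(P[...,1])<90);print("knob",m.sum(),P[m].mean(0))
E
```

```text
clock: 15.18
tcp_pos: [462.1, -38.2, 314.4]
ee_rot: [-0.001, 0.024, 1.0, 0.001]
wrist_force: [1.0, 0.4, 0.7]
finger_gap: 0.1
finger_force: 0.0
clock: 15.8
tcp_pos: [420.9, 112.2, 314.6]
ee_rot: [-0.001, 0.024, 1.0, -0.0]
wrist_force: [-0.3, -0.4, 0.4]
finger_gap: 0.2
finger_force: 0.0
green y range [[-43.49916521 -30.66400369 131.19735626]
 [ 43.28637118  32.99315601 152.87590446]]
[ -0.29995641   0.98173534 150.63050555]
knob 51 [-146.596528     16.87100352  103.47531385]
```

View pics/t5.png

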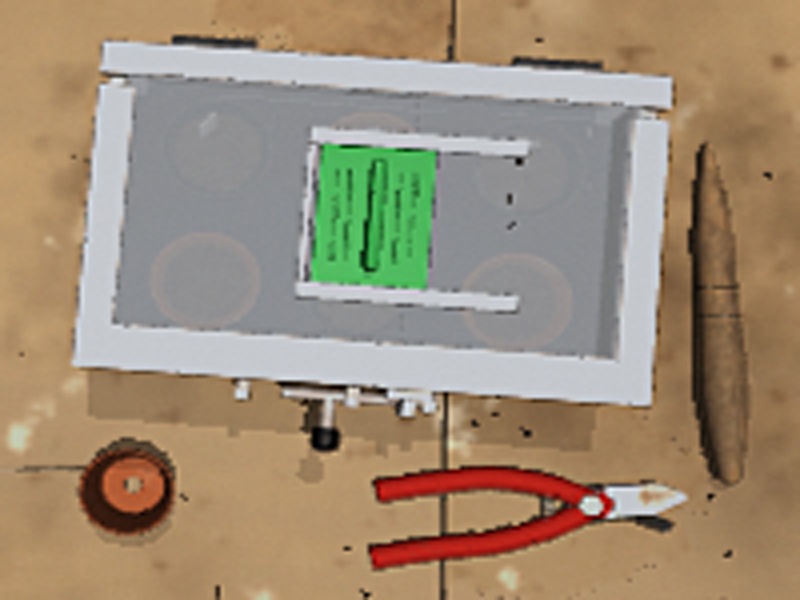

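Run:
```python
from h import *
import pickle
for f in (pickle.load(open("f0.pkl","rb"))["top"],manip.grab_frame("top")):
    P=(pts(f)-O)@RP
    m=(P[...,2]>90)&(P[...,2]<112)&(abs(P[...,0]+148)<9)&(abs(P[...,1]-30)<50)
    k=m&(f["frame"].max(2)<70); v,u=np.nonzero(k)
    print(m.sum(),P[m].mean(0),np.median(P[m],0),k.sum(),P[k].mean(0),u.mean(),v.mean())
    c=(abs(P[...,0])<150)&(abs(P[...,1])<150)&(abs(P[...,0]+95)<8);print("rail z",np.median(P[c][:,2]))
```

```text
45 [-147.48279254   47.61705806  103.66976078] [-147.44886113   47.56212783  103.98013032] 39 [-147.00915028   47.99614097  104.01611091] 272.7435897435897 242.7948717948718
rail z 120.53374323383045
45 [-147.80439471   16.84082773  103.71444974] [-147.66089873   17.08681836  103.99205356] 40 [-147.75206386   17.3755233   103.94782618] 285.8 244.1
rail z 133.38053148848934
```

The knob has moved only about 31 of 35 mm, so I will push it again with the finger deeper.

```bash
python3 -c "
from h import *
go([-150,60,190])"
```

```text
t 15.9 prop [-181.2  331.2  314.6] F [-0.1 -0.7 -0.6]
shift [ -3.15 -27.12  12.47] turn [-0. -0. -0.]
```

```bash
python3 -m inch '[[[-3.1,-27,12.5],[0,0,0]],[[-3.1,-27,12.5],[0,0,0]],[[-3.1,-27,12.5],[0,0,0]],[[-3.1,-27,12.5],[0,0,0]],[[-3.1,-27,12.5],[0,0,0]],[[-3.1,-27,12.5],[0,0,0]],[[-3.1,-27,17],[0,0,0]],[[-3.1,-27,22.8],[0,0,0]]]'
python3 -m inch '[[[0,-1,0.2],[0,0,0]],[[0,-1.6,0.2],[0,0,0]],[[0,-2,0.2],[0,0,0]],[[0,-2.4,0.2],[0,0,0]],[[0,-2.6,0.2],[0,0,0]],[[0,-2.8,0.2],[0,0,0]],[[0,-3,0.2],[0,0,0]],[[0,-3,0.2],[0,0,0]]]'
python3 -c "
from h import *
go([-150,60,85])"
```

```text
clock: 16.9
tcp_pos: [440.2, -159.6, 87.4]
ee_rot: [0.002, 0.025, 1.0, -0.0]
wrist_force: [1.3, -0.6, 0.0]
finger_gap: -0.1
finger_force: 0.0
clock: 17.9
tcp_pos: [439.3, -181.9, 87.2]
ee_rot: [0.003, 0.022, 1.0, 0.008]
wrist_force: [2.8, 30.4, 12.5]
finger_gap: 0.1
finger_force: 16.2
t 17.9 prop [-148.8   38.9   87.2] F [ 2.8 30.4 12.5]
shift [0.11 2.11 0.25] turn [0.9 0.3 0.3]
```

```bash
python3 -m inch '[[[0,1,0],[0,0,0]],[[0,3,0],[0,0,0]],[[0,3,-6],[0,0,0]],[[0,3,-12],[0,0,0]],[[0,9,-16],[0,0,0]],[[0,15,-20],[0,0,0]],[[2,20,-20],[0,0,0]],[[2,26,-20],[0,0,0]]]'
python3 - <<'E'
from h import *
f=manip.grab_frame("top");P=(pts(f)-O)@RP
m=(P[...,2]>90)&(P[...,2]<112)&(abs(P[...,0]+148)<9)&(abs(P[...,1]-30)<50);k=m&(f["frame"].max(2)<70)
v,u=np.nonzero(k);print(m.sum(),P[m].mean(0),k.sum(),P[k].mean(0),u.mean())
import pickle
a=pickle.load(open("f0.pkl","rb"))["top"]["frame"][228:262,255:325];b=f["frame"][228:262,255:325]
cv2.imwrite("pics/bolt.png",cv2.resize(np.vstack([a,b]),None,fx=8,fy=8,interpolation=cv2.INTER_CUBIC))
go(None)
E
```

```text
clock: 18.9
tcp_pos: [430.0, 68.9, 287.6]
ee_rot: [0.002, 0.025, 1.0, 0.0]
wrist_force: [1.3, 0.4, -1.4]
finger_gap: 0.2
finger_force: 0.0
45 [-147.81405799   16.83241022  103.60650206] 39 [-147.77617018   17.37152375  103.69832761] 285.79487179487177
t 18.95 prop [-170.8  295.7  286.9] F [ 0.3  2.9 -0.2]
```

View pics/bolt.png

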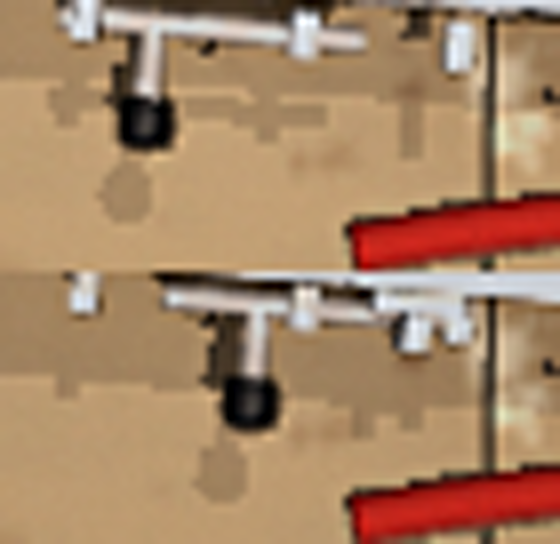

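The knob stayed put under a 30 N push, so it is on its end stop. In the first frame the rod tip (365,40) sits about 10 mm short of the staple plate's edge (398,330), so the bolt began about 4 mm across and is now at full travel.

```bash
python3 -m inch '[[[0,0,0],[0,0,0]],[[0,0,0],[0,0,0]]]'; python3 -c "
from bench import manip
print(manip.close_job())"
```

```text
clock: 19.2
tcp_pos: [430.1, 66.9, 285.3]
ee_rot: [0.0, 0.024, 1.0, -0.0]
wrist_force: [0.2, -0.8, 0.2]
finger_gap: -0.0
finger_force: 0.0
the job is handed in; nothing more can be done
None
```

I handed the job in at 19.2 s: the cover was lowered gently until shut, the bolt is on its end stop through the staple, and the vent is shut; that the bolt is fully across is inferred, since I measured about 31 mm of movement and the pictures suggest it began about 4 mm across.

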